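Load a test coupon under the spring clip of its holder

ROBOT

A 6-joint arm with a two-finger parallel gripper is mounted at the origin on a cart in front of the work surface, level with it; the furniture and walls round the work are solid. World frame = base frame: x ahead of the robot, y to its left, z up, the work surface at z = 0. Lengths are in m, angles in degrees, forces in N, time in s.
With the tool pointing down it reaches from about 0.25 to 0.725 m from the base axis. Payload 9.7 kg.
Tool frame: the origin (TCP) lies between the finger pads; the fingertips stand 19 mm ahead of it and the grasp point (between the pads) is the TCP; x points along the fingers, y is the direction in which the jaws open and shut, and the axes are right-handed (so a half turn about x gives the same grasp; the last joint's range is limited). The gripper opens to 85 mm and grips with 20 to 120 N. Pads are 22 mm wide; open, the fingers measure 114 mm over their backs; the gripper's body (76 mm by 85 mm) begins 54 mm behind the grasp point. The pads swing forward as they close: fully open they stand 13 mm farther back than shut.
Start: joints at [-76.49, 4.979, 10.078, 95.1, 0, 90], TCP at [0.128, -0.535, 0.25] pointing down, gripper open.
Joint ranges: [-179.16, 179.16], [-48.56, 103.87], [-65.8, 70.77], [-126.05, 130.52], [-82.76, 87.17], [-180, 180]. Speed limits (degrees/s): [127.2, 127.2, 147.25, 180, 180, 180].

INTERFACE

Orientations are given as [roll, pitch, yaw] about the fixed x, y, z axes, in that order (R = Rz(yaw) Ry(pitch) Rx(roll)).
In Python, from workcell import bot gives the robot as it stands. The module is installed in compiled form; this text tells all that it offers.
- The arm moves only by the shell command python3 -m handwheel 'ROWS' [FORCE]. ROWS is JSON, a list of rows, each a list of 7 numbers: the turn, a rotation vector about the tool's x, y, z in degrees, then the shift along the tool's x, y, z in m, then the closure, from -1 (fully open) to 1 (shut), so that 0 is half open. In form: [[ax, ay, az, dx, dy, dz, fingers], ...]. A call has 1 to 20 rows; each row is the pose to reach, as a shift and turn from the pose commanded when the call began, along the tool's axes at that moment; what a row does not reach only later rows make up. A row lasts 1/8 s, in which the tool goes at most 62.5 mm and 10.7 degrees, less where a joint would pass 70% of its speed; a pose out of reach is approached as far as the arm can. A call with a gripper value outside its range is refused whole. The fingers move at their own pace and stop on an object; FORCE is the grip in N (left out, the last holds). Time passes only in rows, so rows that repeat a pose let the fingers close. It gives the time, the measured TCP pose, the force and the opening at its end, in the units of the state.
- bot.get_obs(): the state, without advancing time (a new reading comes with each control period).
- bot.camera(name): name is "side" or "top"; returns a dict with "frame" (420x560x3 uint8, red, green, blue), "fx", "fy", "cx", "cy" (pixels), "k1" (the pictures are not rectified: a ray, as slopes to the right and down, at radius r is drawn at 1 + k1 r^2 times it, then the intrinsics apply), "R" (3x3) and "t" (3): a world point X has camera coordinates R X + t. Camera axes: x right, y down, z forward; pixel columns grow to the right and rows downward; lengths in m; the calibration is good to about 2 mm. A picture is of the moment at which its call begins. There is no depth.
- bot.job_done(): hands the job in, once; it reports no verdict.
Trained networks look in a picture, given as the dict that the camera call returned (one of the last four; its "shot" number tells which), for a name from the list of things; names that differ only in an ending like _2 or _b are one class to them, and where a whole thing is asked for, a point or a joint stands for the part that bears it (a point fixed in the world has none). Each returns a list of dicts, best first, with "conf" (0 to 1); they miss things now and then, are a little off and sometimes report something else, mostly with a low value. They report only what shows in the picture. A call takes as long as a camera call. They do not tell look-alikes from the thing itself.
- bot.look_for(name, picture): "bbox" ([left, top, width, height] as shares, 0 to 1, of the picture: columns of its width, rows of its height, round what is visible of it).
- bot.tip_of(name, picture): "centre" ([column, row] as shares, 0 to 1, of the picture: columns of its width, rows of its height: a listed point, or the origin of a listed thing).
The state is a dict: "time": time; "q": joint angles; "qd": joint speeds; "joint_efforts": joint torques, N m; "ee_pos": TCP position; "tcp_rot": TCP orientation; "wrist_force": force on the tool from outside, world axes, zero at the start; "torque": the same for the moment, N m; "opening": finger opening in m.
Only numpy, scipy, OpenCV 4.12 (cv2) and the standard library are available. Lean on these libraries where they do the work, as an engineer would, in place of code of your own. Each camera call takes 0.05 s, during which the arm holds its last target.

TASK

Get the steel test coupon clamped in its holder for the next steriliser cycle. Press the long tail of the spring clip down with one fingertip and keep it down while the other fingertip pushes the coupon by its upright tab along the lane, under the raised jaw, until it is fully home with the tab against both cheeks; then let the clip close on the coupon and move clear. Only push the coupon flat along its lane, never lift it, and leave the scaler, the kidney dish and the timer beside the holder where they are.

Things in the scene. Friction and masses are not known exactly. Their poses are not given: they have to be found in the camera images.
- holder: Clip holder fixed to the worktop: grey base plate 182 x 60 x 8 mm with a lane, two cheeks and a spring clip on it. Origin: on the base's underside, straight below the clip's pivot; z up, x is the direction in which the coupon is pushed in, y across. The base runs from x = -118 to +64 mm; the pivot lies across the lane at x = 0, 16 mm above the worktop.
- lane_floor (a point): Point in the middle of the lane's floor, 8 mm above the worktop, at x = -71 mm of the holder. Two aluminium rails, 6 mm high above this floor, run from x = -117 to -25 mm of the holder and leave a lane 43 mm wide about its middle line (y = 0).
- stop (a point): Midpoint between the front faces of the two upright aluminium cheeks, at x = -24 mm of the holder, 17 mm above the worktop. These faces are the stop for the coupon's tab. The cheeks reach from x = -24 to +7 mm, 15 to 21 mm either side of the middle line, tops 26 mm above the worktop, and carry the clip's pivot.
- clip (a joint): Angle of the steel spring clip, a see-saw on the pivot. 0 = closed, jaw down. It grows as the tail is pressed down, which lifts the jaw; 0.45 rad = tail fully down, jaw about 8 mm above the lane floor. From 0.28 the coupon passes; shut on the coupon it reads about 0.19. A spring closes it: 0.045 N m at 0, 0.11 N m at 0.45 (about 3 to 9 N on the tail).
- clip_pad (a point): Point on top of the clip's tail, 32 mm from the pivot, mid-width; it moves with the clip. The tail is a strip 24 mm wide, 3 mm thick, 1 to 60 mm beyond the pivot (holder's +x). Closed it slopes up at 0.45 rad away from the pivot (this point 32 mm, its end 43 mm above the worktop); fully pressed it is level, top 18 mm above the worktop, and a fingertip can slide along it.
- clip_jaw (a point): Middle of the lower front edge of the clip's jaw (22 mm wide, 5 mm long, 8 mm high, blunt). Closed: at x = -19 mm of the holder, 1 mm above the lane floor, so the coupon cannot get under it unless the tail is pressed.
- coupon: Steel test coupon, about 60 g, loose in the lane: flat plate 4 mm thick with one upright tab across it. Origin: on the underside, below the middle of the tab; z up, x along the lane toward the clip. Ahead of the tab a tongue 22 mm wide reaches to x = +22 mm (it goes under the jaw); behind it a foot 40 mm wide reaches to x = -24 mm. Fully home its origin is at x = -26 mm of the holder.
- tab (a point): Middle of the rear face (the face to push) of the coupon's upright tab, 17 mm above the coupon's underside and 2 mm behind its origin. The tab is 4 mm thick, 40 mm wide; its top is 23 mm above the underside (31 mm above the worktop).
- scaler: Bystander: steel scaler 163 mm long, lying on the worktop on the robot's side of the holder. Origin on its underside.
- timer: Bystander: white dial timer 75 x 68 x 68 mm on the far side of the holder. Origin at the centre of its underside.
- dish: Bystander: steel kidney dish 87 x 195 x 35 mm on the far side of the holder. Origin at the centre of its underside.
Things that resemble listed ones, but are neither listed nor needed, are in the scene too. Of the things shaped like the coupon, the steel one is meant.

How it is judged:
By the outcome, as a careful person would: the job done as asked, in the order asked, and still so for the second after the job is handed in, with the robot touching nothing.
It also fails if it takes over 48 s, if anything falls off the work surface, if the arm or the gripper's body presses on something with over 40 N, if the wrist force passes 120 N, or if a joint passes its speed limit or range.

## Working session

There is one attempt and no reset: what is moved stays moved. The work goes in short steps, Python scripts to look and compute and a shell command to move; the robot and the scene stay as the last step left them, time stands still between calls to the robot, and variables do not carry over. Pictures are saved under pics/ and viewed, and the job is handed in when it is done.

```bash
mkdir -p pics; ls; python3 - <<'E'
from workcell import bot
import cv2,numpy as np
o=bot.get_obs(); print(o)
for n in ("side","top"):
    c=bot.camera(n); cv2.imwrite(f"pics/{n}0.png",c["frame"][:,:,::-1])
    print(n,{k:c[k] for k in c if k!="frame"})
    for t in ["holder","lane_floor","stop","clip_pad","clip_jaw","coupon","tab","scaler","timer","dish"]:
        print(t,[(np.round(np.array(d["centre"])*[560,420],1).tolist(),round(d["conf"],2)) for d in bot.tip_of(t,c)][:4])
E
```

```text
pics
{'time': 0.0, 'q': array([-7.64919770e+01,  5.00912323e+00,  1.00345509e+01,  9.50989265e+01,
       -2.75360185e-03,  8.99989680e+01]), 'qd': array([-0.01941259,  0.08760003, -0.04924934, -0.03349187, -0.0448791 ,
        0.05354269]), 'joint_efforts': array([-5.21439506e-04, -5.20384526e+01,  4.64803898e+01,  1.61192886e-02,
       -5.22390314e-05, -7.52912740e-06]), 'ee_pos': array([ 0.12841019, -0.53459189,  0.24960288]), 'tcp_rot': array([-87.8554729 ,  89.92644968, 105.65358395]), 'wrist_force': array([-0.74943634, -0.06021556,  0.06533216]), 'torque': array([ 0.00655182, -0.00827366, -0.05390786]), 'opening': 0.0857152217370688}
side {'fx': 436.5736810859636, 'fy': 436.5736810859636, 'cx': 279.9323683157347, 'cy': 210.38852686888015, 'k1': -0.14333377544329243, 'R': array([[ 0.99754508, -0.06997627, -0.00267025],
       [-0.05418595, -0.74716895, -0.66242165],
       [ 0.04435867,  0.66094015, -0.74912644]]), 't': array([-0.53854737,  0.10611337,  0.82578588]), 'shot': 1}
holder [([270.2, 217.4], 0.85), ([272.8, 218.4], 0.7)]
lane_floor [([278.8, 237.7], 0.76)]
stop [([27
[... 355 characters left out ...]
6519486634267, 'cx': 277.12373798243476, 'cy': 215.20698627630094, 'k1': -0.009686472395967368, 'R': array([[ 0.00947274, -0.99995279, -0.00216671],
       [-0.98678329, -0.0089974 , -0.1617955 ],
       [ 0.16176837,  0.00367072, -0.98682193]]), 't': array([0.06185582, 0.57305101, 0.80898785]), 'shot': 2}
holder [([268.4, 246.0], 0.62), ([301.6, 230.7], 0.25)]
lane_floor [([303.5, 236.7], 0.8)]
stop []
clip_pad [([252.9, 246.4], 0.57)]
clip_jaw [([276.0, 239.4], 0.92), ([251.9, 145.3], 0.49)]
coupon [([331.9, 303.4], 0.85), ([301.2, 234.7], 0.62)]
tab [([332.4, 306.5], 0.66), ([301.2, 230.2], 0.56)]
scaler [([265.3, 317.8], 0.58)]
timer [([340.0, 146.4], 0.64)]
dish [([250.0, 145.2], 0.71)]
```

View pics/side0.png

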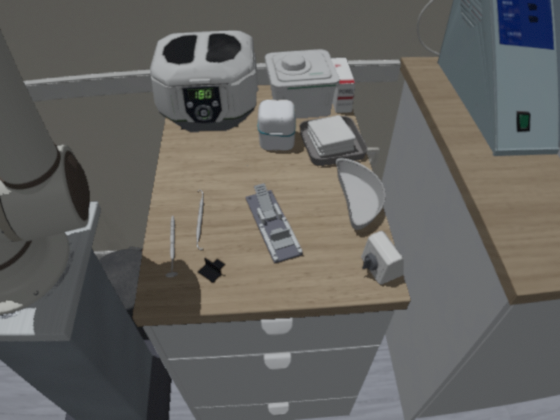

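View pics/top0.png

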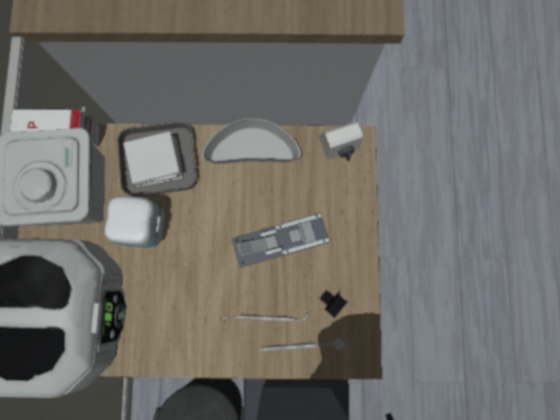

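```bash
python3 - <<'E'
import cv2
for n,(a,b,c,d) in {"side":(170,290,180,320),"top":(190,310,210,350)}.items():
    im=cv2.imread(f"pics/{n}0.png")[a:b,c:d]
    cv2.imwrite(f"pics/{n}0z.png",cv2.resize(im,None,fx=5,fy=5,interpolation=cv2.INTER_CUBIC))
E
```

```text
(no output)
```

View pics/side0z.png

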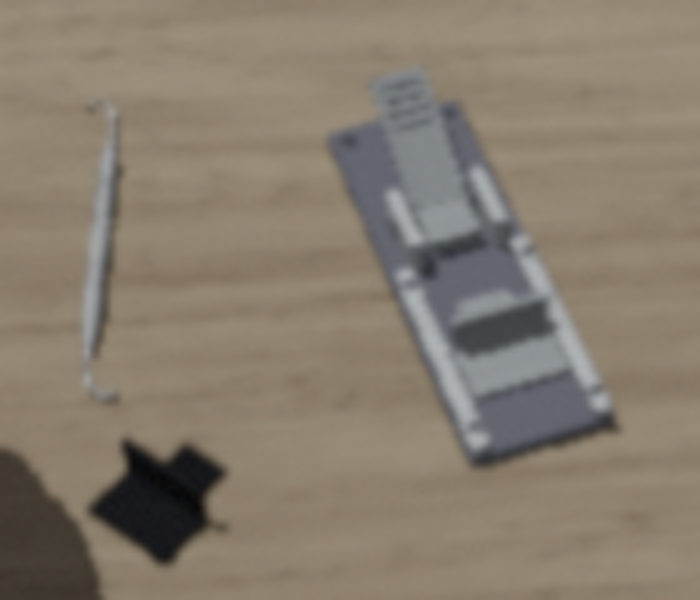

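View pics/top0z.png

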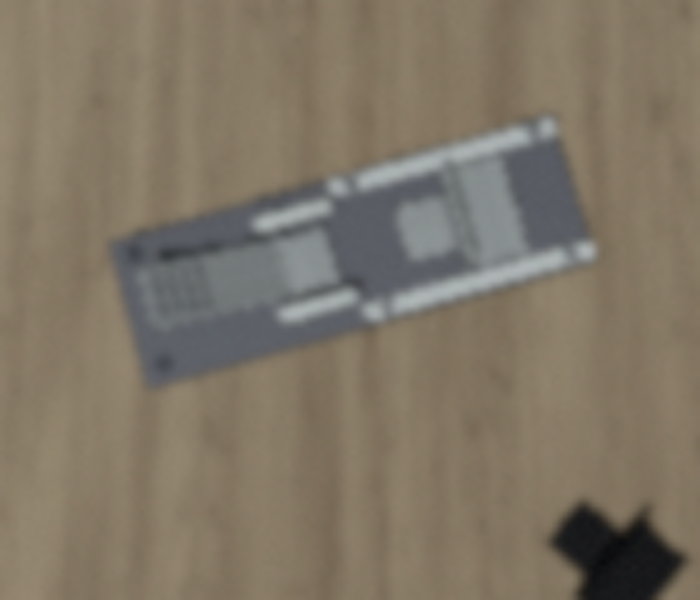

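The side view shows the holder at about (272,220) with the steel coupon in its lane, tab at about (280,233). The black look-alike lies on the table at (212,270). The top view shows the clip on the left end, at (250,245), so holder +x points roughly to world +y. Next I fit the pose.

```bash
cat > h.py <<'E'
import numpy as np
from scipy.optimize import least_squares
from workcell import bot
import cv2
def proj(c,X):
    p=np.atleast_2d(X)@c["R"].T+c["t"]; s=p[:,:2]/p[:,2:]
    s=s*(1+c["k1"]*(s**2).sum(1,keepdims=True))
    return s*[c["fx"],c["fy"]]+[c["cx"],c["cy"]]
def H(p,L):
    L=np.atleast_2d(np.array(L,float)); c,s=np.cos(p[2]),np.sin(p[2])
    return np.c_[p[0]+c*L[:,0]-s*L[:,1],p[1]+s*L[:,0]+c*L[:,1],L[:,2]]
E
python3 - <<'E'
from h import *
S=bot.camera("side");T=bot.camera("top")
L=np.array([[.064,.03,.008],[.064,-.03,.008],[-.118,.03,.008],[-.118,-.03,.008]])
pt=np.array([[150,385],[110,242],[599,258],[556,115]])/5+[210,190]
ps=np.array([[330,135],[457,103],[475,465],[616,425]])/5+[180,170]
for w in [(1,1),(1,0),(0,1)]:
    f=lambda p:np.r_[w[0]*(proj(T,H(p,L))-pt).ravel(),w[1]*(proj(S,H(p,L))-ps).ravel()]
    r=least_squares(f,[.4,0,1.7]); print(w,r.x[:2],np.degrees(r.x[2]),np.round(r.fun,1))
    if w==(1,1): P=r.x
# coupon tab top edge (both cams)
def g(v):
    c=v[0]
    a=proj(S,H(P,[[c-.002,.02,.031],[c-.002,-.02,.031],[c-.024,.02,.012],[c-.024,-.02,.012]]))
    return (a-(np.array([[450,324],[549,297],[478,397],[575,368]])/5+[180,170])).ravel()
r=least_squares(g,[-.07]);print(r.x,np.round(r.fun,1))
# per-camera overlay
for n,c in (("side",S),("top",T)):
    im=c["frame"][:,:,::-1].copy(); im=cv2.resize(im,None,fx=4,fy=4,interpolation=cv2.INTER_CUBIC)
    c0=r.x[0]
    for l in [*L,[c0-.002,.02,.031],[c0-.002,-.02,.031],[c0-.024,.02,.012],[c0-.024,-.02,.012],[c0+.022,.011,.012],[c0+.022,-.011,.012],[-.024,.018,.026],[-.024,-.018,.026],[.032,0,.032],[-.019,0,.009]]:
        u=proj(c,H(P,l))[0]*4+1.5; cv2.circle(im,tuple(int(round(x)) for x in u),3,(0,0,255),1)
    y,x=(170,180) if n=="side" else (190,210)
    cv2.imwrite(f"pics/{n}_ov.png",im[y*4:(y+120)*4,x*4:(x+140)*4])
print(P, bot.get_obs()["tcp_rot"])
E
```

```text
(1, 1) [0.52254401 0.08516231] 106.33932443369646 [-0.1  0.6 -0.1 -0.6  0.4  0.4  0.2 -0.3 -0.5  0.2  0.5 -0.5 -0.6  0.3
  0.7 -0.8]
(1, 0) [0.5225831  0.08536272] 106.44940541870885 [-0.2  0.6 -0.2 -0.5  0.3  0.2  0.  -0.4 -0.   0.   0.  -0.  -0.   0.
  0.  -0. ]
(0, 1) [0.5225173  0.08480162] 106.2228999225141 [ 0.   0.   0.  -0.   0.   0.   0.  -0.  -0.5  0.3  0.6 -0.3 -0.7  0.5
  0.7 -0.5]
[-0.06687477] [ 0.5  0.3  0.2 -0.  -1.1  0.3 -1.1  0.2]
[0.52254401 0.08516231 1.85597134] [119.93640978  89.99850626 -46.55415374]
```

View pics/side_ov.png

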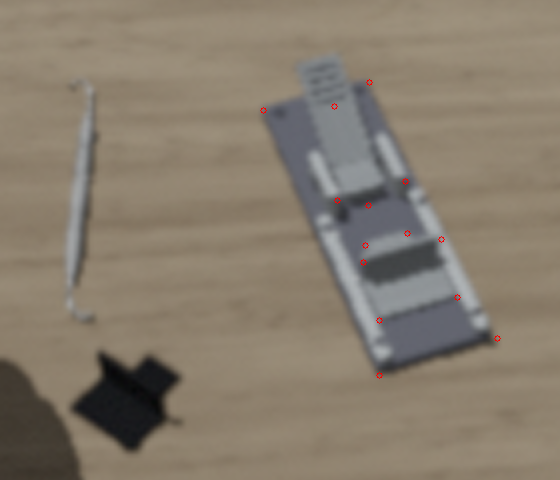

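View pics/top_ov.png

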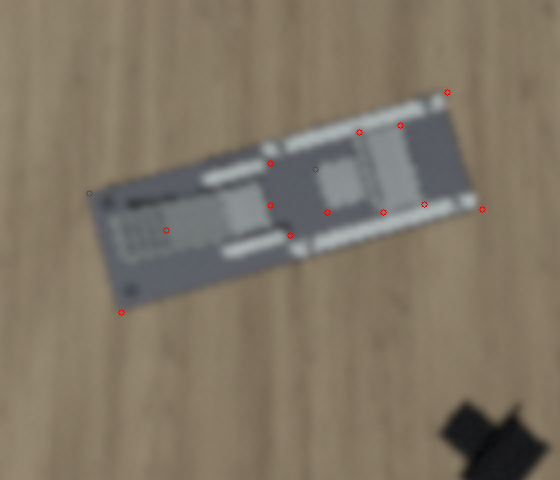

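```bash
cat >> h.py <<'E'
from scipy.spatial.transform import Rotation as Ro
P=np.array([0.52254,0.08516,1.8565])
def go(hx,hy,z,o=None,flip=None):
    o=o or bot.get_obs()
    R=Ro.from_euler("xyz",o["tcp_rot"],degrees=True)
    tgt=H(P,[hx,hy,z])[0]; d=R.inv().apply(tgt-o["ee_pos"])
    h=np.array([np.cos(P[2]),np.sin(P[2]),0]); best=[]
    for s in (1,-1):
        x=np.array([0,0,-1.]); y=s*h; G=Ro.from_matrix(np.c_[x,y,np.cross(x,y)])
        best.append((R.inv()*G).as_rotvec(degrees=True))
    print("TCP holder:",hpos(o),"t",round(o["time"],2),"F",np.round(o["wrist_force"],1),"open",round(o["opening"]*1e3,1))
    print("shift tool",np.round(d,4),"turns",[np.round(b,2) for b in best],"q6",round(o["q"][5],1))
def hpos(o):
    d=o["ee_pos"][:2]-P[:2]; c,s=np.cos(P[2]),np.sin(P[2])
    return np.round([1e3*(c*d[0]+s*d[1]),1e3*(-s*d[0]+c*d[1]),1e3*o["ee_pos"][2]],1)
E
python3 -c "
from h import *
go(-.034,0,.10); print(Ro.from_euler('xyz',bot.get_obs()['tcp_rot'],degrees=True).as_matrix().round(2))"
```

```text
TCP holder: [-483.8  552.8  250.3] t 1.2 F [ 0.5 -0.1 -0.2] open 85.5
shift tool [ 0.1503 -0.4768 -0.5297] turns [array([177.14,  -0.  ,   0.  ]), array([-2.86, -0.  , -0.  ])] q6 90.0
[[ 0.    0.23 -0.97]
 [-0.   -0.97 -0.23]
 [-1.    0.   -0.  ]]
```

```bash
python3 -m handwheel '[[-2.9,0,0,0,-0.12,-0.132,-0.8],[-2.9,0,0,0,-0.24,-0.265,-0.8],[-2.9,0,0,0.03,-0.36,-0.4,-0.8],[-2.9,0,0,0.06,-0.477,-0.53,-0.8],[-2.9,0,0,0.09,-0.477,-0.53,-0.8],[-2.9,0,0,0.13,-0.477,-0.53,-0.8],[-2.9,0,0,0.15,-0.477,-0.53,-0.8],[-2.9,0,0,0.15,-0.477,-0.53,-0.8],[-2.9,0,0,0.15,-0.477,-0.53,-0.8],[-2.9,0,0,0.15,-0.477,-0.53,-0.8],[-2.9,0,0,0.15,-0.477,-0.53,-0.8],[-2.9,0,0,0.15,-0.477,-0.53,-0.8],[-2.9,0,0,0.15,-0.477,-0.53,-0.8],[-2.9,0,0,0.15,-0.477,-0.53,-0.8]]'
python3 - <<'E'
from h import *
go(-.034,0,.06)
for n in ("side","top"):
    c=bot.camera(n);y,x=(150,180) if n=="side" else (170,210)
    cv2.imwrite(f"pics/{n}1.png",cv2.resize(c["frame"][y:y+140,x:x+160,::-1],None,fx=4,fy=4,interpolation=cv2.INTER_CUBIC))
E
```

```text
time: 2.95
ee_pos: [0.5321, 0.0527, 0.1004]
tcp_rot: [11.7, 90.0, -151.8]
wrist_force: [-1.0, -0.3, 0.7]
opening: 0.0769
TCP holder: [-3.390e+01 -1.000e-01  1.004e+02] t 2.95 F [-1.  -0.3  0.7] open 76.9
shift tool [0.0404 0.0001 0.    ] turns [array([-1.7994e+02,  1.0000e-02,  4.0000e-02]), array([ 0.06,  0.03, -0.01])] q6 169.2
```

View pics/side1.png

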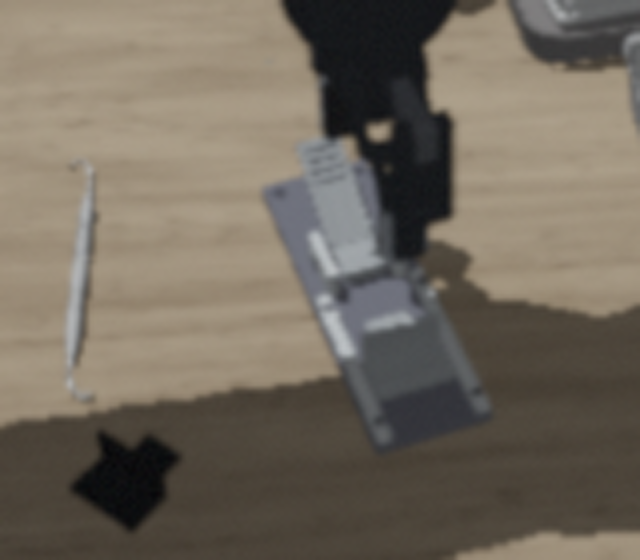

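View pics/top1.png

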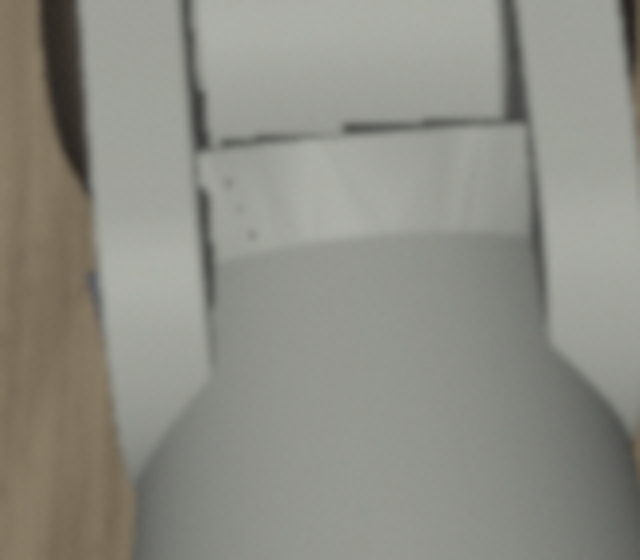

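```bash
python3 -m handwheel '[[0,0,0,0.03,0,0,-0.8],[0,0,0,0.055,0,0,-0.8],[0,0,0,0.055,0,0,-0.8],[0,0,0,0.055,0,0,-0.8]]'
python3 - <<'E'
from h import *
go(-.034,0,.045)
c=bot.camera("side");y,x=(150,180)
cv2.imwrite(f"pics/side2.png",cv2.resize(c["frame"][y:y+140,x:x+160,::-1],None,fx=5,fy=4,interpolation=cv2.INTER_CUBIC))
E
```

```text
time: 3.55
ee_pos: [0.5329, 0.0523, 0.0468]
tcp_rot: [168.0, 89.9, 4.4]
wrist_force: [0.3, -0.6, -0.3]
opening: 0.077
TCP holder: [-34.4  -0.6  46.8] t 3.55 F [ 0.3 -0.6 -0.3] open 77.0
shift tool [ 0.0018 -0.0004  0.0006] turns [array([ 1.7999e+02, -3.0000e-02,  1.5000e-01]), array([-0.01, -0.09, -0.02])] q6 169.2
```

View pics/side2.png

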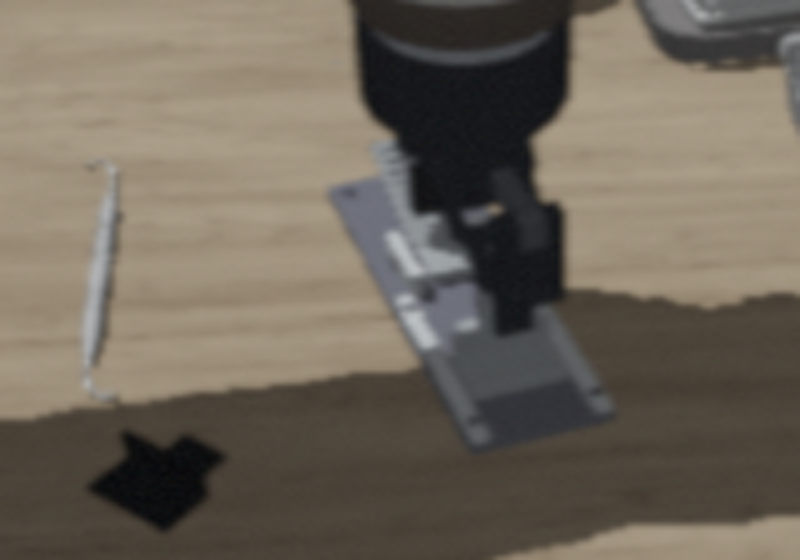

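```bash
python3 - <<'E'
from h import *
c=bot.camera("side")
for x in (-.073,-.08,-.087):
  for z in (.028,.033,.038): print(x,z,np.round((proj(c,H(P,[[x,.011,z],[x,-.011,z]]))-[180,150])*[5,4]).tolist())
E
```

```text
-0.073 0.028 [[478.0, 345.0], [532.0, 333.0]]
-0.073 0.033 [[478.0, 339.0], [532.0, 326.0]]
-0.073 0.038 [[478.0, 332.0], [532.0, 320.0]]
-0.08 0.028 [[485.0, 356.0], [538.0, 343.0]]
-0.08 0.033 [[484.0, 350.0], [539.0, 337.0]]
-0.08 0.038 [[484.0, 343.0], [539.0, 330.0]]
-0.087 0.028 [[491.0, 367.0], [545.0, 354.0]]
-0.087 0.033 [[491.0, 361.0], [545.0, 348.0]]
-0.087 0.038 [[491.0, 354.0], [545.0, 341.0]]
```

```bash
python3 -m handwheel '[[0,0,0,0.004,0,0,-0.8],[0,0,0,0.008,0,0,-0.8],[0,0,0,0.008,0,0,-0.8]]'; python3 -m handwheel '[[0,0,0,0.003,0,0,-0.8],[0,0,0,0.003,0,0,-0.8]]';python3 -m handwheel '[[0,0,0,0.003,0,0,-0.8],[0,0,0,0.003,0,0,-0.8]]'; python3 - <<'E'
from h import *
go(-.034,0,.030)
c=bot.camera("side");y,x=(150,180)
cv2.imwrite(f"pics/side3.png",cv2.resize(c["frame"][y:y+140,x:x+160,::-1],None,fx=5,fy=4,interpolation=cv2.INTER_CUBIC))
E
```

```text
time: 4.03
ee_pos: [0.5321, 0.0529, 0.0369]
tcp_rot: [-10.4, 90.0, -174.0]
wrist_force: [0.5, -0.1, 0.0]
opening: 0.077
time: 4.28
ee_pos: [0.5322, 0.0529, 0.034]
tcp_rot: [-11.8, 90.0, -175.4]
wrist_force: [-0.2, 0.4, 0.2]
opening: 0.0767
time: 4.53
ee_pos: [0.5326, 0.0528, 0.0315]
tcp_rot: [166.9, 90.0, 3.3]
wrist_force: [-0.5, -0.8, 2.5]
opening: 0.077
TCP holder: [-33.8  -0.5  31.5] t 4.53 F [-0.5 -0.8  2.5] open 77.0
shift tool [0.0015 0.0002 0.0005] turns [array([-1.7996e+02,  1.0000e-02, -5.0000e-02]), array([ 0.04, -0.03, -0.01])] q6 169.3
```

View pics/side3.png

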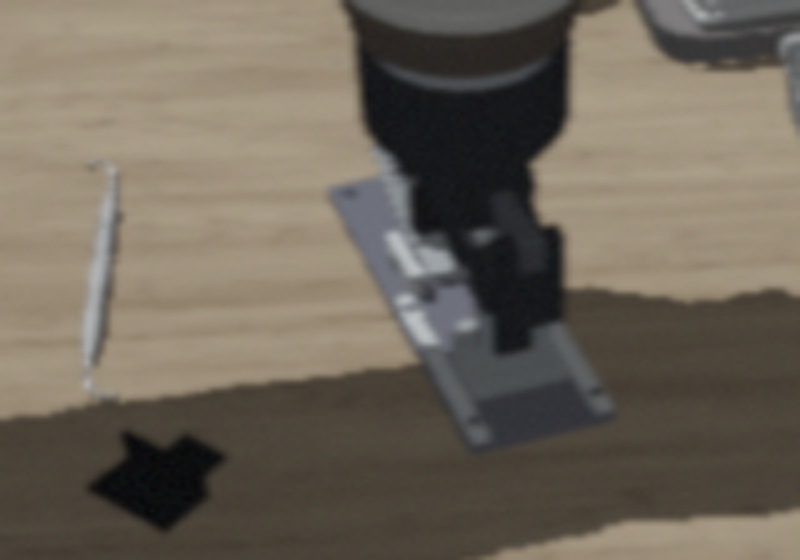

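```bash
for i in 1; do python3 -m handwheel '[[0,0,0,0.002,0,0,-0.8],[0,0,0,0.002,0,0,-0.8]]'; python3 -m handwheel '[[0,0,0,0.001,0,0,-0.8],[0,0,0,0.001,0,0,-0.8]]';python3 -m handwheel '[[0,0,0,0.001,0,0,-0.8],[0,0,0,0.001,0,0,-0.8]]'; done | grep -E "pos|force"
```

```text
ee_pos: [0.5327, 0.0532, 0.03]
wrist_force: [-1.3, 1.0, 7.6]
ee_pos: [0.5326, 0.0535, 0.0292]
wrist_force: [-3.0, 2.2, 9.7]
ee_pos: [0.5326, 0.0538, 0.0283]
wrist_force: [-4.1, 4.2, 10.4]
```

```bash
python3 - <<'E'
from h import *
go(-.034,0,.030)
for n in("side","top"):
 c=bot.camera(n);y,x=(150,180)
 cv2.imwrite(f"pics/{n}4.png",cv2.resize(c["frame"][y:y+140,x:x+160,::-1],None,fx=5,fy=4,interpolation=cv2.INTER_CUBIC))
E
```

```text
TCP holder: [-32.9  -0.8  28.3] t 5.33 F [-4.1  4.2 10.4] open 76.9
shift tool [-0.0017  0.0011  0.0008] turns [array([-1.7992e+02, -1.8000e-01, -1.3000e-01]), array([ 0.08, -0.08,  0.11])] q6 169.3
```

View pics/side4.png

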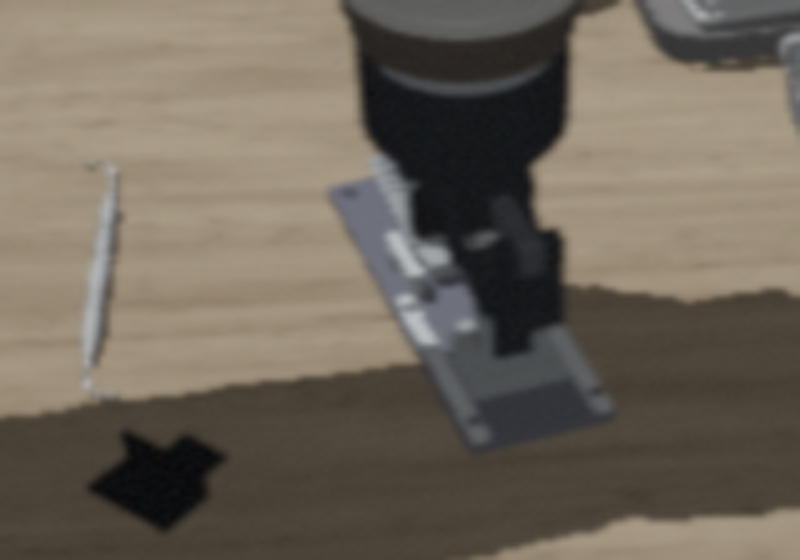

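```bash
python3 -m handwheel '[[0,0,0,0.001,0,0,-0.8],[0,0,0,0.001,-0.001,0,-0.8],[0,0,0,0.001,-0.002,0,-0.8],[0,0,0,0.001,-0.002,0,-0.8]]'; python3 - <<'E'
from h import *
go(-.034,0,.030)
c=bot.camera("side");y,x=(150,180)
cv2.imwrite(f"pics/side5.png",cv2.resize(c["frame"][180:260,220:320,::-1],None,fx=8,fy=7,interpolation=cv2.INTER_CUBIC))
E
```

```text
time: 5.92
ee_pos: [0.5323, 0.0545, 0.0274]
tcp_rot: [143.3, 89.9, -20.2]
wrist_force: [-1.6, -2.5, 10.2]
opening: 0.0772
TCP holder: [-32.2  -0.7  27.4] t 5.92 F [-1.6 -2.5 10.2] open 77.2
shift tool [-0.0026  0.0018  0.0007] turns [array([-1.7996e+02,  9.0000e-02, -1.2000e-01]), array([ 0.04, -0.08, -0.06])] q6 169.5
```

View pics/side5.png

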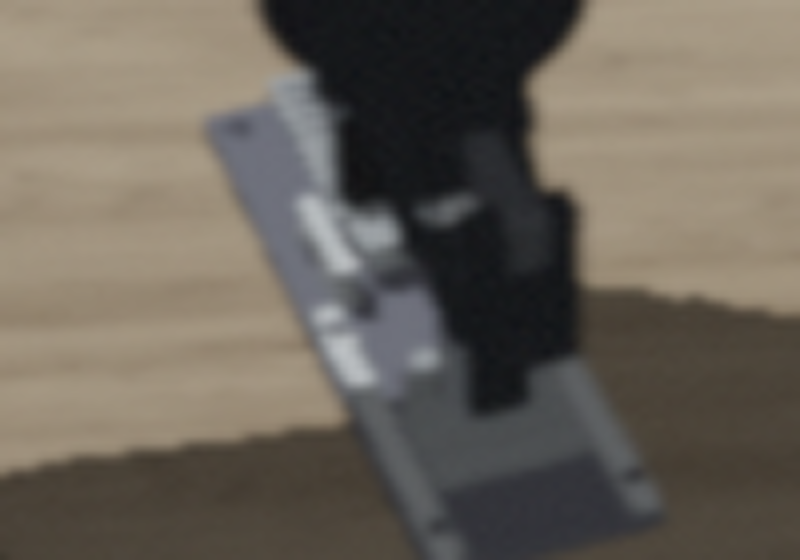

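```bash
python3 - <<'E'
from h import *
c=bot.camera("side")
for th in (0,.2,.25,.3,.35,.4,.45):
  f=.45-th; X=[.06*np.cos(f)-.002*np.sin(f),.012,.016+.06*np.sin(f)+.002*np.cos(f)]
  u=proj(c,H(P,X))[0]; print(th,u.round(1),((u-[220,180])*[8,7]).round())
E
```

```text
0 [254.3 186.7] [274.  47.]
0.2 [253.8 189. ] [271.  63.]
0.25 [253.8 189.7] [270.  68.]
0.3 [253.8 190.5] [270.  73.]
0.35 [253.8 191.3] [270.  79.]
0.4 [253.8 192.2] [270.  85.]
0.45 [253.8 193.1] [271.  92.]
```

```bash
python3 -m handwheel '[[0,0,0,0,-0.003,0,-0.8],[0,0,0,0,-0.006,0,-0.8],[0,0,0,0,-0.009,0,-0.8],[0,0,0,0,-0.012,0.0005,-0.8],[0,0,0,0,-0.015,0.0005,-0.8],[0,0,0,0,-0.015,0.0005,-0.8]]'; python3 - <<'E'
from h import *
go(-.017,0,.027)
c=bot.camera("side")
cv2.imwrite(f"pics/side6.png",cv2.resize(c["frame"][180:260,220:320,::-1],None,fx=8,fy=7,interpolation=cv2.INTER_CUBIC))
E
```

```text
time: 6.78
ee_pos: [0.5279, 0.0687, 0.0271]
tcp_rot: [142.8, 89.9, -20.8]
wrist_force: [0.6, -3.4, 6.2]
opening: 0.0766
TCP holder: [-17.3  -0.5  27.1] t 6.78 F [ 0.6 -3.4  6.2] open 76.6
shift tool [ 0.0001 -0.0003  0.0005] turns [array([-1.7998e+02,  1.2000e-01, -1.6000e-01]), array([ 0.02, -0.1 , -0.08])] q6 171.1
```

View pics/side6.png

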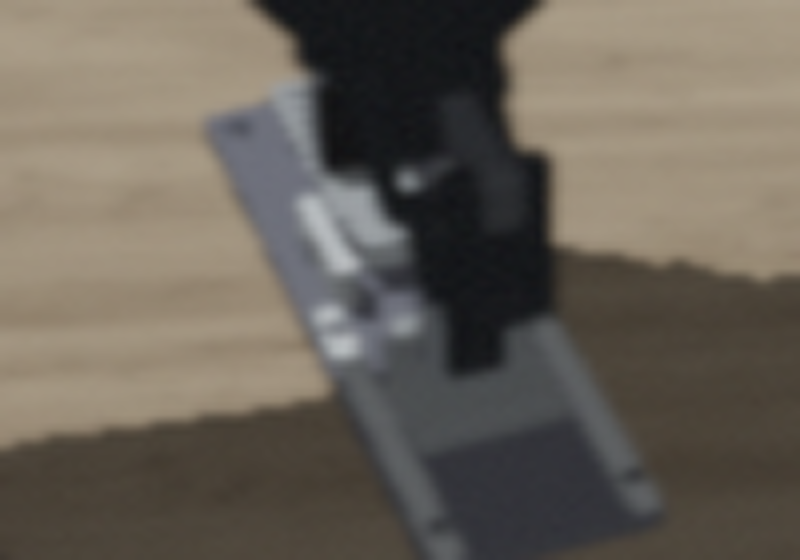

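The clip stays down, with its tail corner at about (272,90). The coupon's foot edge has moved forward from row 485 to about 455. I keep pushing.

```bash
python3 -m handwheel '[[0,0,0,0,-0.003,0,-0.8],[0,0,0,0,-0.006,0,-0.8],[0,0,0,0,-0.009,0,-0.8],[0,0,0,0,-0.012,0.0005,-0.8],[0,0,0,0,-0.012,0.0005,-0.8]]'|grep -E "pos|force"; python3 -m handwheel '[[0,0,0,0,-0.002,0,-0.8],[0,0,0,0,-0.004,0,-0.8],[0,0,0,0,-0.006,0,-0.8],[0,0,0,0,-0.008,0,-0.8],[0,0,0,0,-0.008,0,-0.8]]'|grep -E "pos|force";  python3 - <<'E'
from h import *
go(.0105,0,.027)
c=bot.camera("side")
cv2.imwrite(f"pics/side7.png",cv2.resize(c["frame"][180:260,220:320,::-1],None,fx=8,fy=7,interpolation=cv2.INTER_CUBIC))
E
```

```text
ee_pos: [0.524, 0.0801, 0.0271]
wrist_force: [1.6, -2.6, 5.5]
ee_pos: [0.5217, 0.0877, 0.027]
wrist_force: [1.5, -3.0, 5.5]
TCP holder: [ 2.7  0.1 27. ] t 8.07 F [ 1.5 -3.   5.5] open 77.1
shift tool [-0.     -0.0078 -0.0001] turns [array([-1.7998e+02,  1.2000e-01, -1.4000e-01]), array([ 0.02, -0.09, -0.08])] q6 173.2
```

View pics/side7.png

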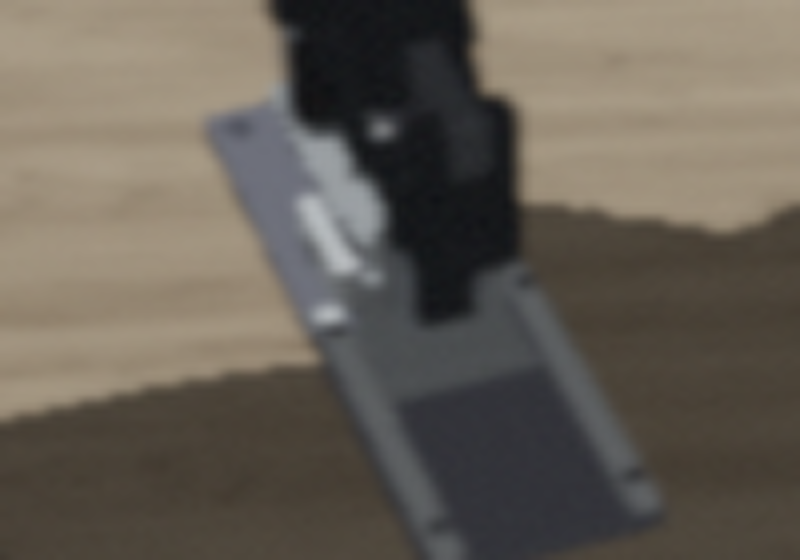

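```bash
python3 -m handwheel '[[0,0,0,0,-0.002,0,-0.8],[0,0,0,0,-0.004,0,-0.8],[0,0,0,0,-0.006,0,-0.8],[0,0,0,0,-0.006,0,-0.8]]'|grep -E "pos|force"; python3 -m handwheel '[[0,0,0,0,-0.001,0,-0.8],[0,0,0,0,-0.001,0,-0.8]]'|grep -E "pos|force"; python3 -m handwheel '[[0,0,0,0,-0.001,0,-0.8],[0,0,0,0,-0.001,0,-0.8]]'|grep -E "pos|force"; python3 -c "
from h import *
go(.0105,0,.027)"
```

```text
ee_pos: [0.52, 0.0934, 0.027]
wrist_force: [0.4, -3.8, 5.3]
ee_pos: [0.5197, 0.0943, 0.027]
wrist_force: [0.6, -3.3, 5.3]
ee_pos: [0.5194, 0.0953, 0.027]
wrist_force: [1.0, -3.9, 4.8]
TCP holder: [10.6  0.1 27. ] t 9.12 F [ 1.  -3.9  4.8] open 76.9
shift tool [-0.      0.0001 -0.0001] turns [array([-1.7999e+02,  1.3000e-01, -1.3000e-01]), array([ 0.01, -0.08, -0.08])] q6 174.0
```

```bash
python3 -m handwheel '[[0,0,0,0,-0.001,0,-0.8],[0,0,0,0,-0.001,0,-0.8]]'|grep -E "pos|force"; python3 -m handwheel '[[0,0,0,0,-0.001,0,-0.8],[0,0,0,0,-0.001,0,-0.8]]'|grep -E "pos|force|open";  python3 - <<'E'
from h import *
go(.0105,0,.027)
c=bot.camera("side")
cv2.imwrite(f"pics/side8.png",cv2.resize(c["frame"][180:260,220:320,::-1],None,fx=8,fy=7,interpolation=cv2.INTER_CUBIC))
E
```

```text
ee_pos: [0.5191, 0.0962, 0.0269]
wrist_force: [1.0, -3.4, 5.4]
ee_pos: [0.5188, 0.0972, 0.0269]
wrist_force: [0.6, -3.9, 5.2]
opening: 0.077
TCP holder: [12.6  0.2 26.9] t 9.62 F [ 0.6 -3.9  5.2] open 77.0
shift tool [-0.0001  0.0021 -0.0002] turns [array([-1.7999e+02,  1.2000e-01, -1.2000e-01]), array([ 0.01, -0.08, -0.08])] q6 174.3
```

View pics/side8.png

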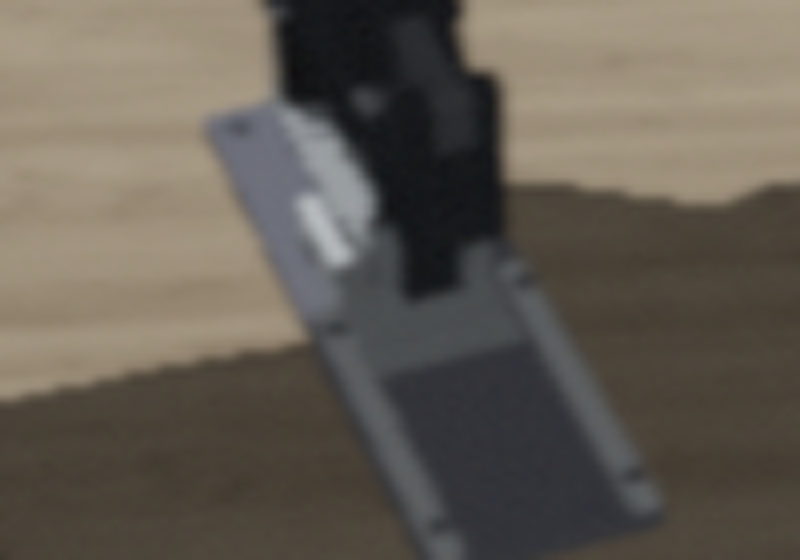

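```bash
python3 - <<'E'
from h import *
c=bot.camera("side")
for x in (-.05,-.052,-.054): print(x,((proj(c,H(P,[[x,.02,.012],[x,-.02,.012]]))-[220,180])*[8,7]).round().tolist())
E
```

```text
-0.05 [[380.0, 378.0], [531.0, 339.0]]
-0.052 [[382.0, 383.0], [534.0, 344.0]]
-0.054 [[385.0, 388.0], [537.0, 350.0]]
```

```bash
python3 -m handwheel '[[0,0,0,0,-0.001,0,-0.8],[0,0,0,0,-0.001,0,-0.8]]'|grep -E "pos|force"; python3 -m handwheel '[[0,0,0,0,-0.001,0,-0.8],[0,0,0,0,-0.001,0,-0.8]]'|grep -E "pos|force|open"; python3 -c "
from h import *
go(.0105,0,.027)"
```

```text
ee_pos: [0.5188, 0.0973, 0.027]
wrist_force: [2.8, -7.8, 4.3]
ee_pos: [0.5188, 0.0975, 0.0269]
wrist_force: [4.5, -14.5, 4.5]
opening: 0.0768
TCP holder: [12.9  0.1 26.9] t 10.22 F [  4.5 -14.5   4.5] open 76.8
shift tool [-0.0001  0.0024 -0.0001] turns [array([ 1.7994e+02, -4.5000e-01,  1.3000e-01]), array([-0.06, -0.08, -0.29])] q6 174.5
```

```bash
python3 -m handwheel '[[0,0,0,0,0.002,0,-0.8],[0,0,0,0,0.004,0,-0.8],[0,0,0,0,0.004,0,-0.8]]'|grep -E "pos|force"; python3 -m handwheel '[[0,0,0,-0.003,0,0,-0.8],[0,0,0,-0.006,0,0,-0.8],[0,0,0,-0.009,0,0,-0.8],[0,0,0,-0.012,0,0,-0.8],[0,0,0,-0.016,0,0,-0.8],[0,0,0,-0.02,0,0,-0.8],[0,0,0,-0.025,0,0,-0.8],[0,0,0,-0.035,0,0,-0.8],[0,0,0,-0.06,0,0,-0.8],[0,0,0,-0.1,0,0,-0.8],[0,0,0,-0.15,0,0,-0.8],[0,0,0,-0.15,0,0,-0.8],[0,0,0,-0.15,0,0,-0.8]]'
python3 - <<'E'
from h import *
go(.0105,0,.027)
c=bot.camera("side")
cv2.imwrite(f"pics/side9.png",cv2.resize(c["frame"][180:260,220:320,::-1],None,fx=8,fy=7,interpolation=cv2.INTER_CUBIC))
E
```

```text
ee_pos: [0.5191, 0.0961, 0.0268]
wrist_force: [-0.7, 1.7, 4.9]
time: 12.22
ee_pos: [0.5187, 0.0957, 0.1762]
tcp_rot: [169.8, 90.0, 6.2]
wrist_force: [-0.7, 0.2, -0.4]
opening: 0.0772
TCP holder: [ 11.2   0.7 176.2] t 12.22 F [-0.7  0.2 -0.4] open 77.2
shift tool [ 0.1492  0.0007 -0.0007] turns [array([-1.7996e+02,  0.0000e+00, -1.0000e-02]), array([ 0.04, -0.01, -0.  ])] q6 174.0
```

View pics/side9.png

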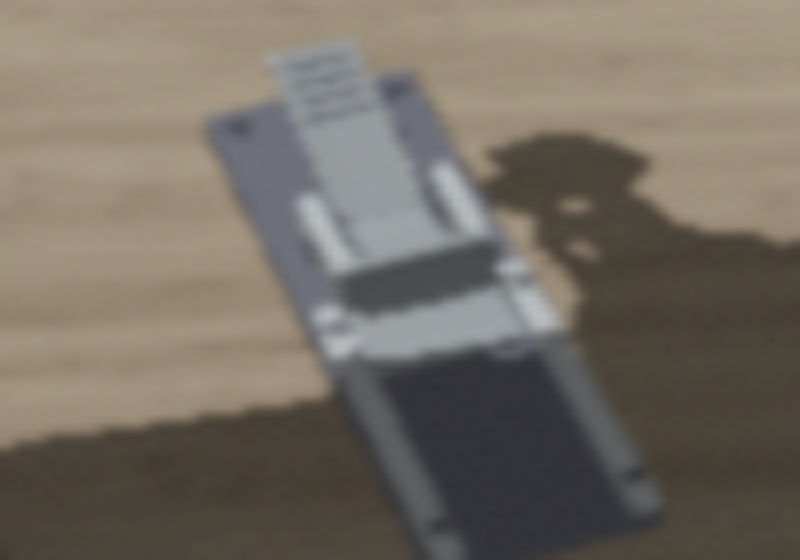

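```bash
python3 -m handwheel '[[0,0,0,-0.04,0.05,0,-0.8],[0,0,0,-0.04,0.1,0.03,-0.8],[0,0,0,-0.04,0.15,0.06,-0.8],[0,0,0,-0.04,0.2,0.09,-0.8],[0,0,0,-0.04,0.25,0.12,-0.8],[0,0,0,-0.04,0.28,0.12,-0.8],[0,0,0,-0.04,0.28,0.12,-0.8],[0,0,0,-0.04,0.28,0.12,-0.8]]'
python3 - <<'E'
from h import *
for n in("side","top"):
 c=bot.camera(n); cv2.imwrite(f"pics/{n}10f.png",c["frame"][:,:,::-1])
 y,x=(180,220) if n=="side" else (200,230)
 cv2.imwrite(f"pics/{n}10.png",cv2.resize(c["frame"][y:y+75,x:x+100,::-1],None,fx=8,fy=8,interpolation=cv2.INTER_CUBIC))
 for nm,L in dict(tabtop=[[-.028,.02,.031],[-.028,-.02,.031]],foot=[[-.05,.02,.012],[-.05,-.02,.012]],corner=[[-.118,.03,.008],[-.118,-.03,.008]]).items(): print(n,nm,((proj(c,H(P,L))-[x,y])*8).round().tolist())
E
```

```text
time: 13.28
ee_pos: [0.4823, -0.2062, 0.2153]
tcp_rot: [-46.5, 89.9, 149.9]
wrist_force: [0.3, 0.8, 0.2]
opening: 0.0769
side tabtop [[348.0, 318.0], [500.0, 275.0]]
side foot [[380.0, 432.0], [531.0, 388.0]]
side corner [[436.0, 667.0], [672.0, 594.0]]
top tabtop [[436.0, 389.0], [390.0, 227.0]]
top foot [[523.0, 371.0], [477.0, 213.0]]
top corner [[802.0, 336.0], [731.0, 102.0]]
```

View pics/side10.png

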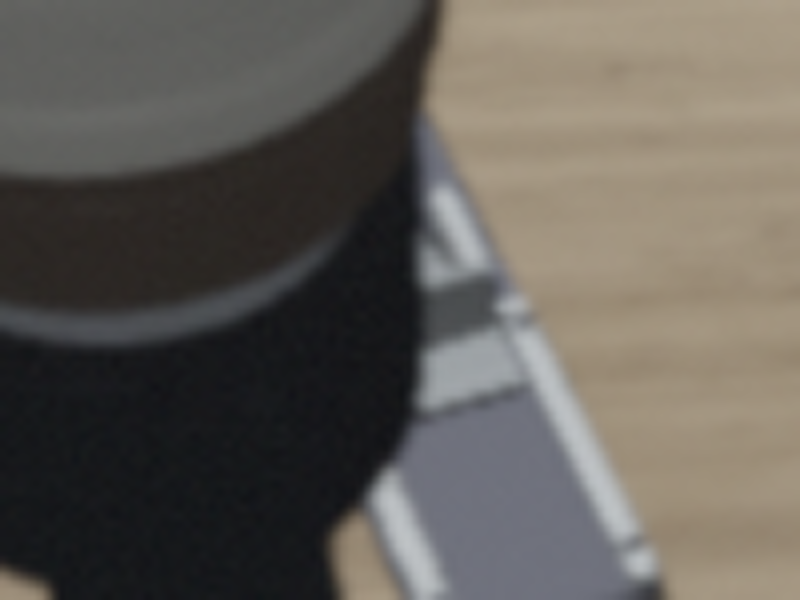

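View pics/top10.png

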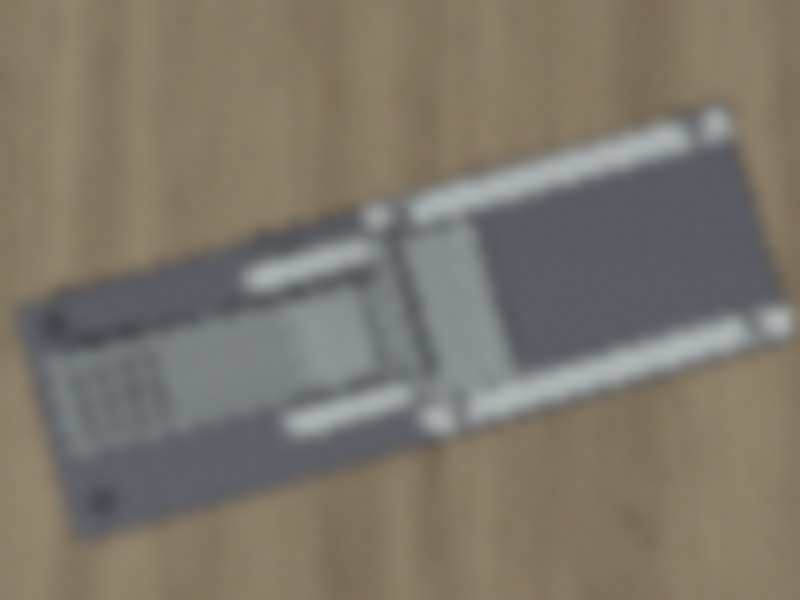

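View pics/top10f.png

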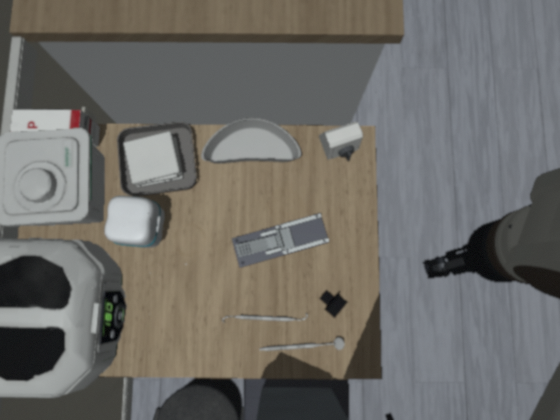

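View pics/side10f.png

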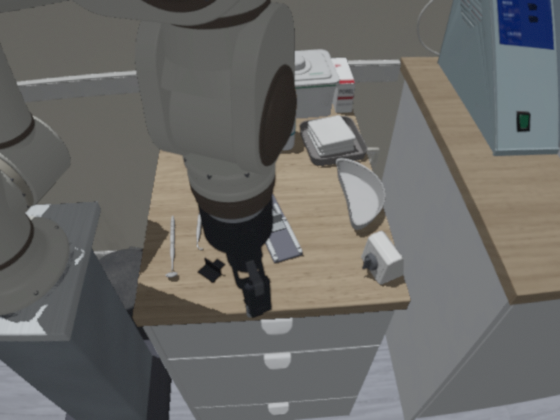

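The coupon is seated and clamped. The dish at (252,142), timer at (342,140) and scaler at (265,318) in the top view are where they started, and the arm is clear.

```bash
python3 -c "
from workcell import bot
print(bot.job_done()); o=bot.get_obs(); print(o['time'],o['wrist_force'])"
```

```text
the job is handed in; nothing more can be done
None
the job is handed in; nothing more can be done
```

The steel coupon is home in its holder with the clip closed on it, and I handed the job in at about 13.4 s, well inside the 48 s limit.

**How it went:** one fingertip pressed the tail to about 0.38 rad and kept it pressed as it slid outward. The other fingertip pushed the tab about 41 mm along the lane until it hit the cheeks, where the wrist force along the lane rose to about 15 N. I backed off 1–2 mm, raised the fingers so the clip closed, and moved clear.

**Last checks:**
- **Coupon:** in the top view its rear edge is within about 1 mm and 1.5° of the computed fully-home position, and the tab looks flush with both cheeks.
- **Clip:** it reads about 0.18 rad from the side picture, against about 0.19 expected when shut on the coupon.
- **Scaler, dish and timer:** the top view shows no visible movement.
- **Robot:** it was touching nothing, with wrist force at noise level.

**Disagreements:**
- The stop came about 2 mm of tool travel later than my first estimate. That was probably small errors in where I took the fingertip face and the holder to be.
- One side picture, taken partly in shadow, made the tab look slightly skewed. The clearer pictures afterwards did not show this.
- The arm hid part of the coupon in the final side view, so that check rests mainly on the top view.

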